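Get the soap out from behind the laundry bottles

TASK

The bar of soap lies in the wooden caddy behind two bottles and a spray can that stand too close to it for a gripper to get in. First stand all three of them upright on the grey drip mat, then take out the soap and lay it flat inside the white soap dish, and only then put the bottles and the can back upright, each in the same well of the caddy that it came from. Knock nothing over and leave the tape measure and the roll of masking tape where they are.

Things in the scene. Friction and masses are not known exactly. Their poses are not given: they have to be found in the camera images.
- caddy: Fixed low wooden tray 146 (x) x 214 (y) mm between mat and dish; floor 5 mm thick, rims and ridges to z = 10 mm, 4 mm thick. Origin under its middle; x to its back (away from robot), y along its width, yaw up to 9 deg. Front: three wells 65 x 66 mm inside, centred at x = -37.5, y = -70, 0, +70 mm. Behind them the soap's bay, x = -1 to +68 mm.
- mat: Fixed flat grey ribbed rubber drip mat, 160 x 160 mm, 4 mm thick, the side area for the bottles. Origin: middle of its underside on the worktop, x and y along its edges, z up. It lies left or right of the caddy, the dish on the other side.
- dish: Fixed white soap dish, outside 84 (x) x 114 (y) mm, inside 74 x 104 mm, floor 4 mm thick, rim 10 mm high above the worktop and 5 mm thick. Origin: middle of its underside on the worktop, y along its length, z up.
- round_bottle: Loose white round bottle with sloping shoulders, 48 mm in diameter and 145 mm tall, 0.14 to 0.28 kg; its white ribbed screw cap, 34 mm in diameter over the ribs, spans heights 109 to 145 mm and is the place to grip from above. Origin: centre of the foot; z up. Stands in one of the three wells at the start.
- square_bottle: Loose grey bottle with a square 44 x 44 mm body, 133 mm tall, 0.14 to 0.28 kg; its black ribbed round cap, 34 mm in diameter over the ribs, spans heights 97 to 133 mm and is the place to grip from above. Origin: centre of the foot; x and y square to its sides, z up. Stands in one of the three wells at the start.
- spray_can: Loose round spray can, aluminium with a white band, 48 mm in diameter and 142 mm tall, 0.14 to 0.28 kg; its smooth grey cap, 42 mm in diameter, straight-sided from height 105 to 132 mm with a domed top, is the place to grip from above. Origin: centre of the foot; z up. Starts in one of the three wells.
- soap: Loose pink bar of soap, 51 (x) x 80 (y) x 24 (z) mm, 0.09 kg, lying flat in the back bay of the caddy, about 10 mm behind the bottles, its length along the caddy's width. Origin: centre of the underside; x across its width, y along its length, z up.
- tape_measure: Loose yellow tape measure, 77 x 35 x 56 mm, standing behind the caddy; a bystander. Origin: underside.
- masking_tape: Loose roll of masking tape, 98 mm in diameter, 25 mm high, lying behind the caddy; a bystander. Origin: centre of the underside.

How it is judged (in metres and radians):
On the way, in this order (a step that is already met when the one before it is completed fails the run):
1. both bottles and the spray can stand upright on the mat, let go, the soap still in its bay (x of round_bottle in the frame of mat between -0.072 and 0.072 m and y of round_bottle in the frame of mat between -0.072 and 0.072 m and z of each of round_bottle, square_bottle, spray_can in the frame of mat below 0.009 m and angle between each of round_bottle, square_bottle, spray_can's own z axis and vertical below 0.1 rad and linear speed of each of round_bottle, square_bottle, spray_can below 0.03 m/s and contact force between the fingers and round_bottle below 0.1 N and x of square_bottle in the frame of mat between -0.072 and 0.072 m and y of square_bottle in the frame of mat between -0.072 and 0.072 m and contact force between the fingers and square_bottle below 0.1 N and x of spray_can in the frame of mat between -0.072 and 0.072 m and y of spray_can in the frame of mat between -0.072 and 0.072 m and contact force between the fingers and spray_can below 0.1 N and distance of soap from where it was at the start of the episode below 0.015 m), for 0.2 s.
2. the soap lies flat in the dish, let go, while bottles and can still stand on the mat (x of soap in the frame of dish between -0.015 and 0.015 m and y of soap in the frame of dish between -0.016 and 0.016 m and z of soap in the frame of dish below 0.008 m and angle between soap's own z axis and vertical below 0.08 rad and linear speed of soap below 0.02 m/s and contact force between the fingers and soap below 0.1 N and x of round_bottle in the frame of mat between -0.072 and 0.072 m and y of round_bottle in the frame of mat between -0.072 and 0.072 m and z of each of round_bottle, square_bottle, spray_can in the frame of mat below 0.009 m and angle between each of round_bottle, square_bottle, spray_can's own z axis and vertical below 0.1 rad and linear speed of each of round_bottle, square_bottle, spray_can below 0.03 m/s and x of square_bottle in the frame of mat between -0.072 and 0.072 m and y of square_bottle in the frame of mat between -0.072 and 0.072 m and x of spray_can in the frame of mat between -0.072 and 0.072 m and y of spray_can in the frame of mat between -0.072 and 0.072 m), for 0.2 s.
At the end, for the whole second after the job is handed in: The soap lies flat inside the dish's rim (centre within 15 mm across and 16 mm along of the dish's centre, on its floor), and both bottles and the can stand upright, each on the floor of the well where it began (within 18 mm of its starting point); all released and at rest (x of soap in the frame of dish between -0.015 and 0.015 m and y of soap in the frame of dish between -0.016 and 0.016 m and z of soap in the frame of dish below 0.008 m and angle between soap's own z axis and vertical below 0.08 rad and linear speed of each of soap, round_bottle, square_bottle, spray_can below 0.02 m/s and contact force between the fingers and soap below 0.1 N and distance of each of round_bottle, square_bottle, spray_can from where it was at the start of the episode below 0.018 m and angle between each of round_bottle, square_bottle, spray_can's own z axis and vertical below 0.06 rad and contact force between the fingers and round_bottle below 0.1 N and contact force between the fingers and square_bottle below 0.1 N and contact force between the fingers and spray_can below 0.1 N); the robot touches nothing.
It fails at once if a bottle or the can is tipped over (angle between any of round_bottle, square_bottle, spray_can's own z axis and vertical above 0.7 rad).
It fails at once if the tape measure or the masking tape is disturbed by more than 20 mm (distance of any of tape_measure, masking_tape from where it was at the start of the episode above 0.02 m).
It also fails if it takes over 138 s, if anything falls off the work surface, if the arm or the gripper's body presses on something with over 40 N, if the wrist force passes 120 N, or if a joint passes its speed limit or range.

ROBOT

A 6-joint arm with a two-finger parallel gripper is mounted at the origin on a cart in front of the work surface, level with it; the furniture and walls round the work are solid. World frame = base frame: x ahead of the robot, y to its left, z up, the work surface at z = 0. Lengths are in mm, angles in rad, forces in N, time in s.
With the tool pointing down it reaches from about 425 to 925 mm from the base axis. Payload 12.5 kg.
Tool frame: the origin (TCP) lies on the centre line of the jaws, within the pads' length; the fingertips stand 11 mm ahead of it and the grasp point (between the pads) lies 8 mm behind it (manip.tip_reach is the distance from the TCP to the fingertips, in mm); z points along the fingers, y is the line along which they close (so a half turn about z gives the same grasp; the last joint's range is limited). The gripper opens to 85 mm and grips with 20 to 120 N. Pads are 22 mm wide; open, the fingers measure 114 mm over their backs; the gripper's body (76 mm by 85 mm) begins 54 mm behind the grasp point. The pads swing forward as they close: fully open they stand 13 mm farther back than shut.
Start: joints at [-1.294, 0.491, 1.559, -0, 1.092, -0.106], TCP at [233.473, -579.771, 242.327] pointing down, gripper open.
Joint ranges: [-3.1, 3.1], [-0.84, 2.19], [0.05, 2.79], [-1.13, 4.28], [0.06, 2.93], [-2.69, 2.69]. Speed limits (rad/s): [2.22, 2.22, 2.79, 3.14, 3.14, 3.14].

INTERFACE

Orientations are given as a rotation vector (axis times angle).
In Python, from workcell import manip gives the robot as it stands.
- The arm moves only by the tool creep_tool, called after "Request:" as a command line: name --argument value ..., lists and objects as JSON in quotes. Schema: {"type":"object","properties":{"deltas":{"type":"array","items":{"type":"number"},"minItems":7,"maxItems":84},"only":{"type":"string"},"quiet":{"type":"boolean"},"lines":{"type":"string"}},"required":["deltas"],"additionalProperties":false}. deltas is one flat list of numbers that holds 1 to 12 rows one after another, with no inner brackets; each row has 7 numbers: the finger opening in mm, then dx, dy, dz in shares of the most that a row can go, 1 being 50 mm, then a rotation vector rx, ry, rz in units of 0.05 rad; each row shifts and turns the commanded pose from where the row before left it, along the tool's axes as they then stand; what a row does not reach is not made up. A row lasts 1/10 s, in which the tool goes at most 50 mm and 0.15 rad, less where a joint would pass 70% of its speed; a pose out of reach is approached as far as the arm can. The fingers move at their own pace and stop on an object; the grip force is fixed at half the most. Time passes only in rows, so rows that do not move let the fingers close. The tool returns the time, the measured TCP pose, the force, the opening and the grip force at its end. only (a regular expression) keeps the lines of the reply that match it, lines (a string "A,B") keeps lines A to B, and quiet returns only ok. Input that does not fit is refused with a message, and nothing moves.
- manip.sense(): the state, without advancing time (a new reading comes with each control period).
- manip.capture(name): name is "scene" or "top" or "wrist"; returns the picture (420x560x3 uint8, red, green, blue); there is no depth.
- manip.camera_params(name): a dict with "intrinsics" (3x3 intrinsics, pixels), "position" and "attitude" of the camera in the world. Camera axes: x right, y up, looking along -z (the intrinsics and any distortion apply to the point x, -y, -z); pixel columns grow to the right and rows downward; lengths in mm; the calibration is good to about 2 mm. A picture is of the moment at which its call begins: read the wrist's pose just before it. camera_params takes no time and is no camera call; for the wrist camera it gives the pose at the moment of the call.
- manip.sign_off(): hands the job in; it is judged then, once.
The state is a dict: "time_s": time; "qpos": joint angles; "dq": joint speeds; "joint_torque": joint torques, N m; "eef_pos": TCP position; "ee_rot": TCP orientation; "force": force on the tool from outside, world axes, zero at the start; "torque": the same for the moment, N m; "opening": finger opening in mm; "gripper_force": force on a finger pad.
Only numpy, scipy, OpenCV 4.12 (cv2) and the standard library are available. Lean on these libraries where they do the work, as an engineer would, in place of code of your own. Each camera call takes 0.05 s, during which the arm holds its last target. There are 200 camera calls.

## Working session

There is one attempt and no reset: what is moved stays moved. The work goes in short steps, Python scripts to look and compute and a tool call to move; the robot and the scene stay as the last step left them, time stands still between calls to the robot, and variables do not carry over. Pictures are saved under pics/ and viewed, at most 14 in all, crops included, and the job is handed in when it is done.

```bash
ls; mkdir -p pics
```

Run:
```python
from workcell import manip
import cv2
for n in("top","scene"):
    cv2.imwrite(f"pics/{n}0.png",manip.capture(n)[:,:,::-1]); print(n,manip.camera_params(n))
s=manip.sense();print(s['time_s'],s['eef_pos'],s['ee_rot'],s['opening'])
print(manip.camera_params("wrist"))
```

```text
pics
workcell.py
top {'intrinsics': array([[479.92487804,   0.        , 279.28601531],
       [  0.        , 479.92487804, 205.58497273],
       [  0.        ,   0.        ,   1.        ]]), 'position': array([ 494.30912517,    3.86423168, 1031.03434629]), 'attitude': array([ 0.11460988, -0.11866174, -1.5917127 ])}
scene {'intrinsics': array([[456.25870355,   0.        , 284.89823341],
       [  0.        , 456.25870355, 213.25677835],
       [  0.        ,   0.        ,   1.        ]]), 'position': array([126.57660114, 660.28399797, 873.28841221]), 'attitude': array([ 0.32949776, -0.97127666, -2.31669989])}
0.1 [ 233.39388827 -579.58905261  241.76673922] [-3.08323936e+00 -5.97349399e-01  1.54424815e-04] 85.12055866273897
{'intrinsics': array([[336.11716613,   0.        , 279.95801574],
       [  0.        , 336.11716613, 210.61393674],
       [  0.        ,   0.        ,   1.        ]]), 'position': array([ 300.69871193, -552.41150752,  373.47994257]), 'attitude': array([-0.25316818,  0.17356985, -1.17952924])}
```

View pics/top0.png

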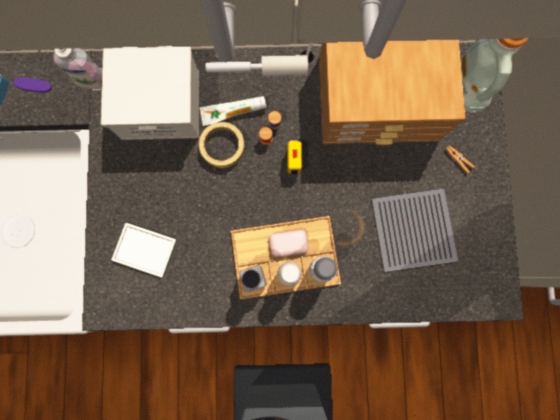

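View pics/scene0.png

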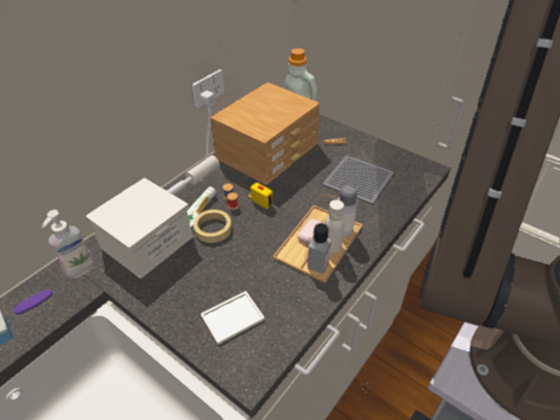

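Create h.py:
```python
import numpy as np, cv2
from scipy.spatial.transform import Rotation as R
from workcell import manip
def ray(px,cp,z):
    K=cp['intrinsics'];p=np.atleast_2d(px).astype(float)
    d=np.c_[(p[:,0]-K[0,2])/K[0,0],-(p[:,1]-K[1,2])/K[1,1],-np.ones(len(p))]
    d=R.from_rotvec(cp['attitude']).apply(d);o=cp['position']
    return o+d*((z-o[2])/d[:,2])[:,None]
def proj(P,cp):
    K=cp['intrinsics'];c=R.from_rotvec(cp['attitude']).inv().apply(np.atleast_2d(P)-cp['position'])
    return np.c_[K[0,2]-K[0,0]*c[:,0]/c[:,2],K[1,2]+K[1,1]*c[:,1]/c[:,2]]
def totool(dw):  # world displacement -> tool axes
    return R.from_rotvec(manip.sense()['ee_rot']).inv().apply(dw)
def blobs(mask,amin=100):
    mask=cv2.morphologyEx(mask.astype(np.uint8),cv2.MORPH_CLOSE,np.ones((5,5)))
    c,_=cv2.findContours(mask,cv2.RETR_EXTERNAL,cv2.CHAIN_APPROX_NONE)
    return sorted([x for x in c if cv2.contourArea(x)>amin],key=cv2.contourArea)[::-1]
def rect(c,cp,z):  # min area rect of a contour cast on plane z
    P=ray(c.reshape(-1,2),cp,z)[:,:2].astype(np.float32)
    (x,y),(w,h),a=cv2.minAreaRect(cv2.convexHull(P))
    return [round(float(v),1) for v in (x,y,w,h,a)]
```

Run:
```python
from h import *
im=cv2.imread("pics/top0.png");cp=manip.camera_params("top")
hsv=cv2.cvtColor(im,cv2.COLOR_BGR2HSV).astype(int)
def roi(m,x0,y0,x1,y1):
    o=np.zeros_like(m);o[y0:y1,x0:x1]=m[y0:y1,x0:x1];return o
H,S,V=[hsv[...,i] for i in range(3)]
for n,m,z in(("dish",roi((V>150)&(S<60),100,210,190,290),10),("mat",roi((V>80)&(S<60),360,180,470,280),4),
  ("caddy",roi((S>90)&(V>100),225,205,350,305),10),("soap",roi((H>165)|(H<8),260,222,315,262)&(V>120)&(S<150)&(S>25),29)):
    for c in blobs(m)[:2]: print(n,cv2.contourArea(c),cv2.minAreaRect(c),rect(c,cp,z))
for n,p,z in(("sq",(252,279),133),("rd",(290,272),145),("can",(323,267),140)): print(n,ray(p,cp,z))
big=cv2.resize(im[200:310,215:350],None,fx=5.5,fy=5.4,interpolation=cv2.INTER_CUBIC);cv2.imwrite("pics/crop1.png",big)
```

```text
dish 2145.0 ((143.11471557617188, 249.31517028808594), (54.88535690307617, 41.293800354003906), 19.29004669189453) [559.8, 290.3, 116.7, 86.0, 70.3]
mat 9465.5 ((414.5, 229.5), (99.0, 109.0), 90.0) [590.1, -291.7, 243.1, 213.5, 88.6]
caddy 7042.5 ((291.7998352050781, 255.87884521484375), (70.70813751220703, 116.96802520751953), 81.38435363769531) [539.2, -25.0, 149.1, 247.6, 7.2]
sq [[492.15680137  53.69499479 133.        ]]
rd [[503.1605352  -16.64534982 145.        ]]
can [[510.86317774 -77.78496782 140.        ]]
```

View pics/crop1.png

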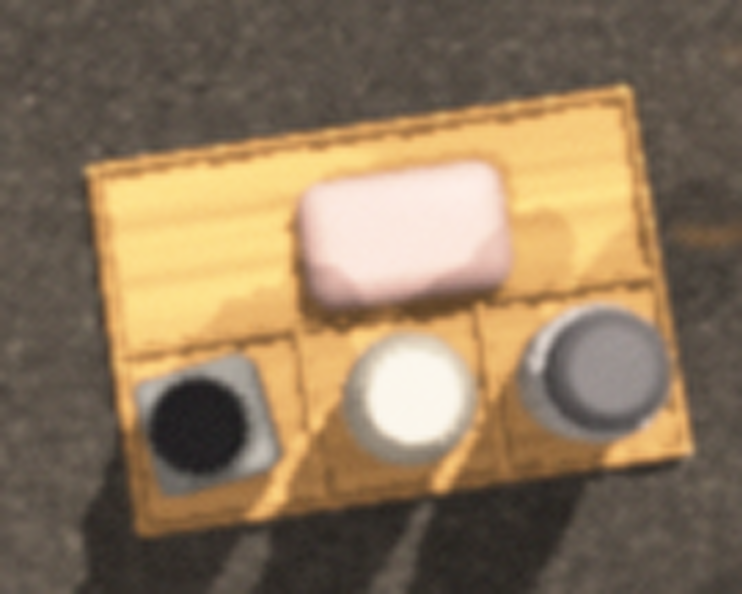

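Top view: the black cap is at (251,279), the white cap at (290,273.5) and the grey can cap at (325.5,268.5). The soap is behind the middle bottle, with the mat on the right and the dish on the left.

Run:
```python
from h import *
im=cv2.imread("pics/top0.png");cp=manip.camera_params("top")
c=lambda a:np.array(a)/[5.5,5.4]+[215,200]
C=ray(c([(90,168),(630,88),(692,455),(140,535)]),cp,10);print("caddy corners\n",C.round(1),C.mean(0).round(1))
print([np.linalg.norm(C[i]-C[(i+1)%4]).round(1) for i in range(4)],"yaw",np.degrees(np.arctan2((C[0]+C[3]-C[1]-C[2])[1]*0+ (C[0]-C[3]+C[1]-C[2])[1],(C[0]-C[3]+C[1]-C[2])[0])))
for n,p,z in(("sq",(198,425),138),("rd",(413,397),150),("can",(608,370),145),("soap",(405,232),29)): print(n,ray(c(p),cp,z).round(1))
hsv=cv2.cvtColor(im,cv2.COLOR_BGR2HSV).astype(int);sub=hsv[180:280,360:470]
print(np.percentile(sub[...,2],[10,30,50,70,90]),hsv[185:190,365:465,2].mean(),np.median(sub[30:70,30:70],(0,1)))
b=cv2.blur(im[...,0],(3,3)).astype(int); 
for T in(75,85,95):
  m=np.zeros(b.shape,bool);m[180:280,362:470]=(hsv[180:280,362:470,2]>T)&(hsv[180:280,362:470,1]<45)
  for k in blobs(m,500)[:1]: print(T,cv2.minAreaRect(k),rect(k,cp,4))
s=manip.sense();print(R.from_rotvec(s['ee_rot']).as_matrix().round(3))
print("soap mask");H,S,V=[hsv[...,i] for i in range(3)]
m=np.zeros(b.shape,bool);m[222:262,262:315]=(((H>150)|(H<12))&(V>110)&(S<110))[222:262,262:315]
for k in blobs(m,100)[:2]: print(cv2.minAreaRect(k),rect(k,cp,25))
```

```text
caddy corners
 [[ 593.9  102.9   10. ]
 [ 620.7 -107.8   10. ]
 [ 476.4 -125.8   10. ]
 [ 451.    85.3   10. ]] [535.5 -11.3  10. ]
[np.float64(212.4), np.float64(145.4), np.float64(212.6), np.float64(144.0)] yaw 7.069054150443066
sq [[492.8  55.2 138. ]]
rd [[500.4 -16.6 150. ]]
can [[507.9 -81.9 145. ]]
soap [[564.4 -18.1  29. ]]
[ 76.  90.  98. 123. 148.] 94.012 [  9.  19. 130.]
75 ((414.6589050292969, 232.50961303710938), (88.87738800048828, 91.75621795654297), 83.9909896850586) [583.3, -289.1, 190.5, 195.2, 4.7]
85 ((411.2633056640625, 228.25836181640625), (83.86141967773438, 86.12195587158203), 77.19573211669922) [589.8, -284.2, 181.2, 185.1, 8.4]
95 ((413.822021484375, 229.22206115722656), (75.4157485961914, 76.99073791503906), 81.32682800292969) [589.9, -288.6, 161.4, 166.4, 7.1]
[[ 0.928  0.373 -0.   ]
 [ 0.373 -0.928  0.001]
 [ 0.    -0.001 -1.   ]]
soap mask
((288.0152587890625, 243.3646697998047), (23.723384857177734, 37.20408630371094), 82.40535736083984) [564.0, -16.9, 49.7, 77.9, 6.2]
```

Careful with the scale: shifts go in shares of 50 mm and turns go in units of 0.05 rad. That gives: -0.146 rad is -2.92.

Request:
creep_tool --deltas '[85,0,0,0,0,0,-2.92,85,0,0,0,0,0,-2.92,85,0,0,0,0,0,-2.92,85,0,0,0,0,0,-2.92,85,0,0,0,0,0,-2.92,85,0,0,0,0,0,-2.92,85,0,0,0,0,0,-2.92,85,0,0,0,0,0,-2.92,85,0,0,0,0,0,-2.92,85,0,0,0,0,0,0]'

```text
time_s: 1.1
eef_pos: [233.4, -579.6, 242.0]
ee_rot: [-2.074, -2.359, -0.0]
force: [1.1, -0.2, 0.4]
opening: 85.0
gripper_force: 0.0
```

Create goto.py:
```python
import sys
from h import *
s=manip.sense();M=R.from_rotvec(s['ee_rot']).as_matrix()
yaw=np.degrees(np.arctan2(M[1,1],M[0,1]))
T=np.array([float(v) for v in sys.argv[1:4]])
print("t",round(s['time_s'],2),"tcp",s['eef_pos'].round(1),"yaw_y",yaw.round(2),"tilt",M[:2,2].round(4),"tool delta",(M.T@(T-s['eef_pos'])).round(1),"open",round(s['opening'],1))
```

```bash
python3 goto.py 440 -82 260
```

```text
t 1.1 tcp [ 233.4 -579.6  242. ] yaw_y 7.34 tilt [-0.0002  0.0006] tool delta [467.2 268.5 -17.8] open 85.0
```

Request:
creep_tool --deltas '[85,0.8,0.48,-0.04,0,0,0,85,0.8,0.48,-0.04,0,0,0,85,0.8,0.48,-0.04,0,0,0,85,0.8,0.48,-0.04,0,0,0,85,0.8,0.48,-0.04,0,0,0,85,0.8,0.48,-0.04,0,0,0,85,0.8,0.48,-0.04,0,0,0,85,0.8,0.48,-0.04,0,0,0,85,0.8,0.48,-0.04,0,0,0,85,0.8,0.6,0,0,0,0,85,0.8,0.6,0,0,0,0,85,0,0,0,0,0,0]'

```text
time_s: 2.3
eef_pos: [453.7, -104.2, 260.3]
ee_rot: [2.076, 2.358, 0.001]
force: [-0.4, -0.9, 0.4]
opening: 85.0
gripper_force: 0.0
```

```bash
python3 goto.py 507.9 -81.9 260
```

```text
t 2.3 tcp [ 453.7 -104.2  260.3] yaw_y 7.27 tilt [0.0006 0.0005] tool delta [15.2 56.6  0.4] open 85.0
```

Request:
creep_tool --deltas '[85,0.16,0.56,0,0,0,0,85,0.14,0.56,0,0,0,0,85,0,0,0,0,0,0,85,0,0,0,0,0,0]'

```text
time_s: 2.7
eef_pos: [505.3, -86.9, 259.8]
ee_rot: [-2.079, -2.354, 0.001]
force: [-1.1, -0.5, 0.3]
opening: 85.5
gripper_force: 0.0
```

```bash
python3 goto.py 507.9 -81.9 260
```

Run:
```python
from h import *
import pickle
cp=manip.camera_params("wrist");im=manip.capture("wrist")[:,:,::-1];cv2.imwrite("pics/w1.png",im);pickle.dump(cp,open("w1.pkl","wb"))
print(proj([(492.8,55.2,138),(500.4,-16.6,150),(507.9,-81.9,145),(564.4,-18.1,29)],cp).round(0))
```

```text
t 2.7 tcp [505.3 -86.9 259.8] yaw_y 7.08 tilt [-0.0011  0.0001] tool delta [ 4.6  3.2 -0.2] open 85.5
[[288.   1.]
 [286. 115.]
 [285. 204.]
 [345. 123.]]
```

View pics/w1.png

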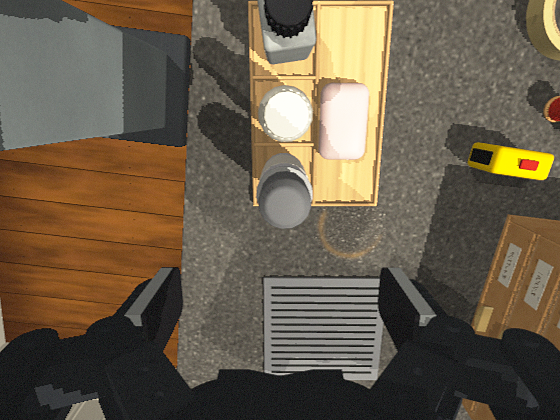

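The wrist view agrees with the top view: white cap at (287,113), can cap at (285,201), soap at (345,120).

Run:
```python
from h import *
import pickle
cp=pickle.load(open("w1.pkl","rb"));im=cv2.imread("pics/w1.png");g=cv2.cvtColor(im,cv2.COLOR_BGR2GRAY)
ci=cv2.HoughCircles(cv2.medianBlur(g,3),cv2.HOUGH_GRADIENT,1,40,param1=120,param2=20,minRadius=18,maxRadius=34)[0]
ci=[c for c in ci if 240<c[0]<330 and c[1]<240];print(ci)
for p,z in(((285,201.5),140),((287,113),150),((289,10),138),((345,120),29)): print(ray(p,cp,z).round(1))
C=ray([(250,1),(392,1),(378,205),(253,205)],cp,10);print(C.round(1))
M=ray([(264,277),(380,277),(264,378)],cp,4);print(M.round(1))
```

```bash
python3 goto.py 507.9 -82 124
```

```text
[array([285.5, 111.5,  26.6], dtype=float32), array([285.5, 203.5,  24.6], dtype=float32)]
[[508.2 -80.9 140. ]]
[[501.1 -15.4 150. ]]
[[494.1  50.3 138. ]]
[[564.2 -15.3  29. ]]
[[ 453.2   86.2   10. ]
 [ 594.   103.5   10. ]
 [ 623.5 -105.9   10. ]
 [ 477.4 -124.    10. ]]
[[ 500.6 -219.     4. ]
 [ 647.6 -200.7    4. ]
 [ 517.9 -376.     4. ]]
t 2.75 tcp [504.9 -87.  259.9] yaw_y 7.08 tilt [-0.0011  0.0001] tool delta [  4.6   3.7 135.9] open 85.2
```

Request:
creep_tool --deltas '[85,0.1,0.07,0.6,0,0,0,85,0,0,0.6,0,0,0,85,0,0,0.6,0,0,0,85,0,0,0.52,0,0,0,85,0,0,0.4,0,0,0,85,0,0,0,0,0,0]'

```text
time_s: 3.35
eef_pos: [506.8, -81.7, 122.5]
ee_rot: [-2.077, -2.352, 0.003]
force: [-0.2, 0.8, -0.8]
opening: 84.9
gripper_force: 0.0
```

```bash
python3 goto.py 508 -81.5 124
```

```text
t 3.35 tcp [506.8 -81.7 122.5] yaw_y 7.08 tilt [-0.0042  0.0011] tool delta [ 0.   1.2 -1.5] open 84.9
```

Request:
creep_tool --deltas '[30,0,0.02,0,0,0,0,30,0,0,0,0,0,0,30,0,0,0,0,0,0,30,0,0,0,0,0,0,30,0,0,0,0,0,0,30,0,0,0,0,0,0,30,0,0,0,0,0,0,30,0,0,0,0,0,0]'

```text
time_s: 4.15
eef_pos: [509.7, -81.3, 125.7]
ee_rot: [2.076, 2.356, 0.001]
force: [-3.8, -1.0, 10.0]
opening: 39.6
gripper_force: 59.6
```

```bash
python3 goto.py 508 -81.5 124
```

```text
t 4.15 tcp [509.7 -81.3 125.7] yaw_y 7.22 tilt [ 0.0016 -0.0008] tool delta [-0.  -1.7  1.7] open 39.6
```

To row units: -40 mm is -0.8, -15 mm is -0.3.

Request:
creep_tool --deltas '[30,0,0,-0.3,0,0,0,30,0,0,-0.4,0,0,0,30,-0.4,0,-0.3,0,0,0,30,-0.7,0.1,0,0,0,0,30,-0.8,0.16,0,0,0,0,30,-0.8,0.16,0,0,0,0,30,-0.8,0.16,0,0,0,0,30,-0.8,0.16,0,0,0,0,30,-0.7,0.04,0,0,0,0,30,-0.3,0,0,0,0,0,30,0,0,0,0,0,0]'

```text
time_s: 5.25
eef_pos: [581.1, -340.7, 174.1]
ee_rot: [-2.08, -2.355, 0.0]
force: [0.2, 0.0, -2.4]
opening: 39.9
gripper_force: 61.5
```

```bash
python3 goto.py 581.7 -344.1 125
```

```text
t 5.25 tcp [ 581.1 -340.7  174.1] yaw_y 7.1 tilt [-0.0001 -0.0001] tool delta [-3.5  0.2 49.1] open 39.9
```

To row units: 18 mm is 0.36, 15 mm is 0.3.

Request:
creep_tool --deltas '[30,-0.06,0,0.3,0,0,0,30,0,0,0.36,0,0,0,30,0,0,0.2,0,0,0,30,0,0,0.06,0,0,0,30,0,0,0.04,0,0,0,30,0,0,0,0,0,0,30,0,0,0,0,0,0]'

```text
time_s: 5.95
eef_pos: [582.1, -342.1, 127.0]
ee_rot: [2.076, 2.356, 0.0]
force: [0.1, -0.0, -2.0]
opening: 39.8
gripper_force: 61.5
```

```bash
python3 goto.py 581.7 -344.1 125
```

```text
t 5.95 tcp [ 582.1 -342.1  127. ] yaw_y 7.23 tilt [ 0.0008 -0.0006] tool delta [-1.9 -0.6  2. ] open 39.8
```

Request:
creep_tool --deltas '[30,0,0,0.024,0,0,0,30,0,0,0.016,0,0,0,30,0,0,0.01,0,0,0,30,0,0,0,0,0,0,30,0,0,0,0,0,0]'

```text
time_s: 6.45
eef_pos: [582.0, -342.4, 124.8]
ee_rot: [2.076, 2.356, -0.0]
force: [-1.3, -0.6, 5.6]
opening: 39.5
gripper_force: 62.4
```

```bash
python3 goto.py 581.7 -344.1 125
```

```text
t 6.45 tcp [ 582.  -342.4  124.8] yaw_y 7.22 tilt [ 0.001 -0.001] tool delta [-1.6 -0.5 -0.2] open 39.5
```

Landed: the force changed sign. Release and raise.

Request:
creep_tool --deltas '[85,0,0,0,0,0,0,85,0,0,0,0,0,0,85,0,0,0,0,0,0,85,0,0,0,0,0,0,85,0,0,-0.2,0,0,0,85,0,0,-0.6,0,0,0,85,0,0,-0.8,0,0,0,85,0,0,-0.6,0,0,0,85,0.6,0,0,0,0,0,85,0.8,0,0,0,0,0,85,0.8,0,0,0,0,0,85,0,0,0,0,0,0]'

```text
time_s: 7.65
eef_pos: [567.5, -229.1, 235.1]
ee_rot: [-2.074, -2.36, -0.001]
force: [0.1, -0.5, 1.4]
opening: 85.2
gripper_force: 0.0
```

```bash
python3 goto.py 501 -16 240;  python3 - <<'E'
from h import *
cv2.imwrite("pics/s1.png",manip.capture("scene")[90:300,220:500,::-1])
E
```

```text
t 7.65 tcp [ 567.5 -229.1  235.1] yaw_y 7.39 tilt [0.0002 0.0005] tool delta [219.9 -38.6  -4.9] open 85.2
```

View pics/s1.png

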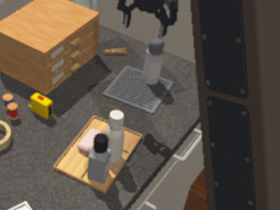

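The crop shows the can standing upright at the mat's far side, (153,62), and the other two bottles still in the caddy. The round bottle is next.

To row units: -7 mm is -0.14, -4 mm is -0.08.

Request:
creep_tool --deltas '[85,0.8,-0.14,0,0,0,0,85,0.8,-0.14,0,0,0,0,85,0.8,-0.14,0,0,0,0,85,0.8,-0.14,0,0,0,0,85,0.8,-0.14,0,0,0,0,85,0.4,-0.08,0,0,0,0,85,0,0,0,0,0,0,85,0,0,0.4,0,0,0,85,0,0,0.4,0,0,0,85,0,0,0.4,0,0,0,85,0,0,0,0,0,0]'

```text
time_s: 8.8
eef_pos: [501.6, -20.8, 172.1]
ee_rot: [-2.077, -2.354, 0.003]
force: [-0.9, -0.3, 0.9]
opening: 85.3
gripper_force: 0.0
```

```bash
python3 goto.py 500.8 -16 132
```

```text
t 8.8 tcp [501.6 -20.8 172.1] yaw_y 7.16 tilt [-0.0032  0.0003] tool delta [ 4.8 -0.  40.1] open 85.3
```

To row units: 20 mm is 0.4, 15 mm is 0.3.

Request:
creep_tool --deltas '[85,0.09,0,0.1,0,0,0,85,0,0,0.3,0,0,0,85,0,0,0.4,0,0,0,85,0,0,0,0,0,0,28,0,0,0,0,0,0,28,0,0,0,0,0,0,28,0,0,0,0,0,0,28,0,0,0,0,0,0,28,0,0,0,0,0,0,28,0,0,0,0,0,0,28,0,0,0,0,0,0,28,0,0,0,0,0,0]'

```text
time_s: 10.0
eef_pos: [501.5, -15.2, 134.7]
ee_rot: [2.076, 2.356, 0.001]
force: [-1.2, -0.4, 8.3]
opening: 30.4
gripper_force: 58.7
```

```bash
python3 goto.py 604.8 -286.7 180
```

```text
t 10.0 tcp [501.5 -15.2 134.7] yaw_y 7.22 tilt [ 0.0015 -0.0004] tool delta [-282.3   68.4  -45. ] open 30.4
```

Request:
creep_tool --deltas '[28,0,0,-0.3,0,0,0,28,0,0,-0.4,0,0,0,28,-0.4,0.1,-0.24,0,0,0,28,-0.8,0.2,0,0,0,0,28,-0.8,0.2,0,0,0,0,28,-0.8,0.2,0,0,0,0,28,-0.8,0.2,0,0,0,0,28,-0.8,0.2,0,0,0,0,28,-0.8,0.18,0,0,0,0,28,-0.44,0.08,0,0,0,0,28,0,0,0,0,0,0,28,0,0,0,0,0,0]'

```text
time_s: 11.2
eef_pos: [603.6, -286.2, 180.5]
ee_rot: [-2.077, -2.355, 0.0]
force: [-0.2, 1.1, -2.3]
opening: 30.3
gripper_force: 59.7
```

```bash
python3 goto.py 604.8 -286.7 135.5
```

```text
t 11.2 tcp [ 603.6 -286.2  180.5] yaw_y 7.18 tilt [-0.0008  0.0006] tool delta [-0.6  1.2 45. ] open 30.3
```

Request:
creep_tool --deltas '[28,0,0,0.3,0,0,0,28,0,0,0.36,0,0,0,28,0,0,0.16,0,0,0,28,0,0,0.06,0,0,0,28,0,0,0.02,0,0,0,28,0,0,0.02,0,0,0,28,0,0,0,0,0,0,28,0,0,0,0,0,0]'

```text
time_s: 12.0
eef_pos: [604.2, -286.5, 135.3]
ee_rot: [2.077, 2.356, 0.0]
force: [-1.2, 0.3, -1.9]
opening: 30.2
gripper_force: 59.7
```

```bash
python3 goto.py 604.8 -286.7 133.7
```

```text
t 12.0 tcp [ 604.2 -286.5  135.3] yaw_y 7.22 tilt [ 0.0007 -0.0005] tool delta [-0.3  0.6  1.6] open 30.2
```

To row units: 1 mm is 0.02, 0.7 mm is 0.014.

Request:
creep_tool --deltas '[28,0,0,0.02,0,0,0,28,0,0,0.014,0,0,0,28,0,0,0.008,0,0,0,28,0,0,0,0,0,0,28,0,0,0,0,0,0]'

```text
time_s: 12.5
eef_pos: [604.2, -286.7, 133.8]
ee_rot: [2.076, 2.356, -0.0]
force: [-1.2, 0.6, 6.6]
opening: 30.1
gripper_force: 60.6
```

```bash
python3 goto.py 604.8 -286.7 133.7
```

```text
t 12.5 tcp [ 604.2 -286.7  133.8] yaw_y 7.22 tilt [ 0.0011 -0.001 ] tool delta [-0.1  0.6  0.1] open 30.1
```

To row units: -40 mm is -0.8, 40 mm is 0.8.

Request:
creep_tool --deltas '[85,0,0,0,0,0,0,85,0,0,0,0,0,0,85,0,0,0,0,0,0,85,0,0,0,0,0,0,85,0,0,-0.2,0,0,0,85,0,0,-0.6,0,0,0,85,0,0,-0.8,0,0,0,85,0,0,-0.6,0,0,0,85,0.74,0,0,0,0,0,85,0.8,-0.2,0,0,0,0,85,0.8,-0.2,0,0,0,0,85,0.8,-0.2,0,0,0,0]'

```text
time_s: 13.7
eef_pos: [553.8, -133.1, 243.5]
ee_rot: [2.077, 2.356, 0.0]
force: [0.7, 0.3, 0.8]
opening: 85.0
gripper_force: 0.0
```

Request:
creep_tool --deltas '[85,0.8,-0.2,0,0,0,0,85,0.8,-0.2,0,0,0,0,85,0.8,-0.3,0,0,0,0,85,0,-0.1,0,0,0,0,85,0,0,0,0,0,0]'

```text
time_s: 14.2
eef_pos: [499.5, -19.8, 243.6]
ee_rot: [2.074, 2.358, 0.001]
force: [1.6, -0.8, 0.0]
opening: 85.0
gripper_force: 0.0
```

```bash
python3 goto.py 493.5 53.5 119
```

Run:
```python
from h import *
import pickle
cp=manip.camera_params("wrist");im=manip.capture("wrist")[:,:,::-1];cv2.imwrite("pics/w2.png",im);pickle.dump(cp,open("w2.pkl","wb"))
print(proj([(493.5,53.5,138)],cp).round(0))
g=im.max(2);m=np.zeros(g.shape,bool);m[40:260,220:340]=(g<45)[40:260,220:340]
for c in blobs(m,300)[:2]: print(cv2.contourArea(c),cv2.minEnclosingCircle(c))
```

```text
t 14.2 tcp [499.5 -19.8 243.6] yaw_y 7.31 tilt [ 0.0012 -0.0004] tool delta [ 73.5   3.2 124.6] open 85.0
[[285. 110.]]
```

View pics/w2.png

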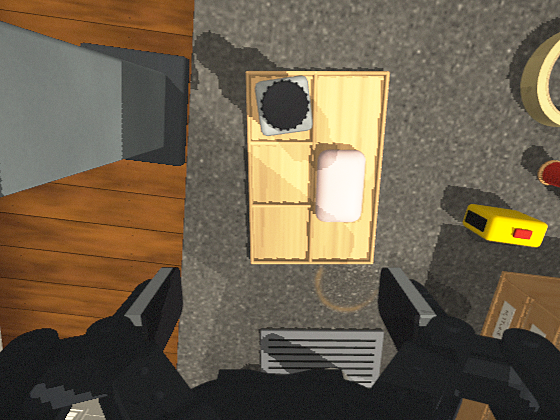

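The black cap is at (285,105) and the soap at (340,186), with both emptied wells clear. I'll take the square bottle's y as 56.

Request:
creep_tool --deltas '[85,0.72,0.02,0,0,0,0,85,0.72,0.02,0.4,0,0,0,85,0.08,0.01,0.6,0,0,0,85,0,0,0.6,0,0,0,85,0,0,0.5,0,0,0,85,0,0,0.38,0,0,0,85,0,0,0,0,0,0,85,0,0,0,0,0,0]'

```text
time_s: 15.05
eef_pos: [493.5, 54.6, 118.9]
ee_rot: [-2.078, -2.356, 0.0]
force: [-0.9, 0.6, 0.4]
opening: 85.1
gripper_force: 0.0
```

```bash
python3 goto.py 493.2 56 119
```

```text
t 15.05 tcp [493.5  54.6 118.9] yaw_y 7.15 tilt [-0.0001 -0.0001] tool delta [ 1.4 -0.1 -0.1] open 85.1
```

Request:
creep_tool --deltas '[28,0.03,0,0,0,0,0,28,0,0,0,0,0,0,28,0,0,0,0,0,0,28,0,0,0,0,0,0,28,0,0,0,0,0,0,28,0,0,0,0,0,0,28,0,0,0,0,0,0,28,0,0,0,0,0,0]'

```text
time_s: 15.85
eef_pos: [492.9, 56.9, 119.4]
ee_rot: [2.076, 2.356, 0.001]
force: [-0.7, -0.5, 6.2]
opening: 30.4
gripper_force: 58.9
```

```bash
python3 goto.py 568.3 -236.9 170
```

```text
t 15.85 tcp [492.9  56.9 119.4] yaw_y 7.22 tilt [ 0.0014 -0.0001] tool delta [-300.9   37.9  -50.4] open 30.4
```

Request:
creep_tool --deltas '[28,0,0,-0.3,0,0,0,28,0,0,-0.4,0,0,0,28,-0.4,0.04,-0.3,0,0,0,28,-0.76,0.1,0,0,0,0,28,-0.8,0.1,0,0,0,0,28,-0.8,0.1,0,0,0,0,28,-0.8,0.1,0,0,0,0,28,-0.8,0.1,0,0,0,0,28,-0.8,0.1,0,0,0,0,28,-0.6,0.08,0,0,0,0,28,-0.26,0.04,0,0,0,0,28,0,0,0,0,0,0]'

```text
time_s: 17.05
eef_pos: [568.0, -238.1, 168.3]
ee_rot: [-2.079, -2.355, 0.0]
force: [0.1, 0.4, -2.8]
opening: 30.7
gripper_force: 60.1
```

```bash
python3 goto.py 568.3 -236.9 120.5
```

```text
t 17.05 tcp [ 568.  -238.1  168.3] yaw_y 7.12 tilt [-0.0003  0.0001] tool delta [ 1.2  0.5 47.8] open 30.7
```

To row units: 18 mm is 0.36, 16 mm is 0.32.

Request:
creep_tool --deltas '[28,0.02,0,0.32,0,0,0,28,0,0,0.36,0,0,0,28,0,0,0.2,0,0,0,28,0,0,0.05,0,0,0,28,0,0,0.02,0,0,0,28,0,0,0,0,0,0,28,0,0,0,0,0,0]'

```text
time_s: 17.75
eef_pos: [568.2, -236.0, 121.9]
ee_rot: [2.076, 2.356, 0.0]
force: [-0.2, 0.3, -1.8]
opening: 30.5
gripper_force: 60.1
```

```bash
python3 goto.py 568.3 -236.9 118.5
```

```text
t 17.75 tcp [ 568.2 -236.   121.9] yaw_y 7.22 tilt [ 0.0009 -0.0006] tool delta [-0.9  0.   3.4] open 30.5
```

Request:
creep_tool --deltas '[28,0,0,0.03,0,0,0,28,0,0,0.02,0,0,0,28,0,0,0.016,0,0,0,28,0,0,0.008,0,0,0,28,0,0,0,0,0,0,28,0,0,0,0,0,0]'

```text
time_s: 18.35
eef_pos: [568.1, -236.1, 118.5]
ee_rot: [2.077, 2.356, 0.0]
force: [-2.8, 1.3, 6.5]
opening: 30.7
gripper_force: 61.2
```

```bash
python3 goto.py 568.3 -236.9 118.5
```

```text
t 18.35 tcp [ 568.1 -236.1  118.5] yaw_y 7.22 tilt [ 0.0008 -0.0006] tool delta [-0.8  0.2 -0. ] open 30.7
```

Request:
creep_tool --deltas '[85,0,0,0,0,0,0,85,0,0,0,0,0,0,85,0,0,0,0,0,0,85,0,0,0,0,0,0,85,0,0,-0.2,0,0,0,85,0,0,-0.6,0,0,0,85,0,0,-0.8,0,0,0,85,0,0,-0.6,0,0,0,85,0.7,0,0,0,0,0,85,0.8,0.1,0,0,0,0,85,0.8,0.2,0,0,0,0,85,0,0,0,0,0,0]'

```text
time_s: 19.55
eef_pos: [568.4, -116.2, 228.6]
ee_rot: [2.073, 2.36, 0.001]
force: [0.9, -0.6, -0.0]
opening: 85.1
gripper_force: 0.0
```

```bash
python3 goto.py 564.2 -16.5 80;python3 - <<'E'
from h import *
print(manip.tip_reach,manip.sense()['time_s'])
a=manip.capture("scene")[100:290,240:480,::-1];b=manip.capture("top")[170:310,220:470,::-1]
cv2.imwrite("pics/m1.png",np.hstack([cv2.resize(a,(400,316)),cv2.resize(b,(400,316))]))
E
```

```text
t 19.55 tcp [ 568.4 -116.2  228.6] yaw_y 7.41 tilt [0.0007 0.0003] tool delta [ 99.4   8.6 148.6] open 85.1
11.0 19.55
```

View pics/m1.png

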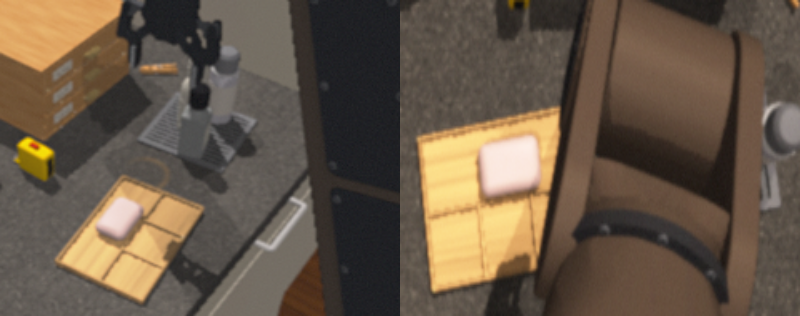

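All three stand upright on the mat (square bottle at (196,125) in the left half) and the soap is free. Moving to the soap.

To row units: 3 mm is 0.06, 35 mm is 0.7.

Request:
creep_tool --deltas '[85,0.7,0.06,0,0,0,0,85,0.7,0.06,0.2,0,0,0,85,0.58,0.05,0.6,0,0,0,85,0,0,0.7,0,0,0,85,0,0,0.7,0,0,0,85,0,0,0.7,0,0,0,85,0,0,0.4,0,0,0,85,0,0,0.2,0,0,0,85,0,0,0,0,0,0,85,0,0,0,0,0,0]'

```text
time_s: 20.65
eef_pos: [564.9, -21.3, 53.3]
ee_rot: [2.077, 2.355, 0.001]
force: [-0.1, 0.0, 0.8]
opening: 85.2
gripper_force: 0.0
```

```bash
python3 goto.py 564.2 -16.5 24
```

```text
t 20.65 tcp [564.9 -21.3  53.3] yaw_y 7.18 tilt [ 0.0011 -0.0003] tool delta [ 4.9 -0.1 29.3] open 85.2
```

Request:
creep_tool --deltas '[85,0.08,0,0.3,0,0,0,85,0,0,0.2,0,0,0,85,0,0,0.1,0,0,0,85,0,0,0,0,0,0,45,0,0,0,0,0,0,45,0,0,0,0,0,0,45,0,0,0,0,0,0,45,0,0,0,0,0,0,45,0,0,0,0,0,0,45,0,0,0,0,0,0,45,0,0,0,0,0,0]'

```text
time_s: 21.75
eef_pos: [564.1, -16.9, 23.2]
ee_rot: [2.077, 2.356, 0.001]
force: [-0.7, 0.2, 6.3]
opening: 49.5
gripper_force: 62.7
```

```bash
python3 goto.py 564.2 -16.5 24
```

```text
t 21.75 tcp [564.1 -16.9  23.2] yaw_y 7.22 tilt [ 0.001  -0.0003] tool delta [ 0.4  0.1 -0.8] open 49.5
```

To row units: 40 mm is 0.8, -35 mm is -0.7, 0.117 rad is 2.34.

Request:
creep_tool --deltas '[45,0,0,-0.2,0,0,0,45,0,0,-0.5,0,0,0,45,0,0,-0.7,0,0,2.34,45,0,0,-0.6,0,0,2.34,45,0,0,-0.6,0,0,2.34,45,0,0,-0.4,0,0,2.34,45,0.6,0,0,0,0,0,45,0.8,0,0,0,0,0,45,0.8,0,0,0,0,0,45,0.8,0,0,0,0,0,45,0.8,0,0,0,0,0,45,0,0,0,0,0,0]'

```text
time_s: 22.95
eef_pos: [628.2, 166.2, 173.0]
ee_rot: [2.564, 1.815, 0.002]
force: [-0.4, -1.3, -0.8]
opening: 49.6
gripper_force: 62.4
```

```bash
python3 goto.py 559.8 290.3 100
```

Run:
```python
from h import *
import pickle
cp=manip.camera_params("wrist");im=manip.capture("wrist")[:,:,::-1];cv2.imwrite("pics/w3.png",im);pickle.dump(cp,open("w3.pkl","wb"))
print(proj([(559.8,290.3,10)],cp).round(0))
hsv=cv2.cvtColor(im,cv2.COLOR_BGR2HSV)
for c in blobs((hsv[...,2]>190)&(hsv[...,1]<40),2000)[:3]: print(cv2.contourArea(c),cv2.minAreaRect(c),rect(c,cp,10))
```

```text
t 22.95 tcp [628.2 166.2 173. ] yaw_y -19.39 tilt [0.0012 0.0007] tool delta [  94.2 -105.8   73. ] open 49.6
[[152.  84.]]
12898.0 ((148.47525024414062, 79.001220703125), (151.42343139648438, 107.76798248291016), 87.15786743164062) [560.0, 290.8, 112.0, 83.7, 69.9]
```

View pics/w3.png

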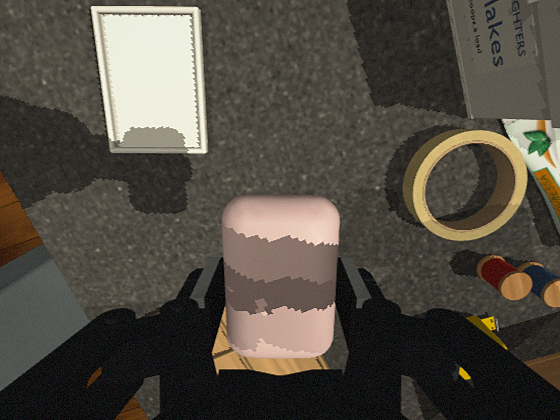

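The dish is the white rectangle centred at (148,79), which casts to (560.0, 290.8) at 112x84 mm. That matches the top view, and the soap is held straight.

Request:
creep_tool --deltas '[45,0.6,-0.68,0,0,0,0,45,0.64,-0.72,0,0,0,0,45,0.64,-0.72,0,0,0,0.16,45,0,0,0.4,0,0,0,45,0,0,0.7,0,0,0,45,0,0,0.7,0,0,0,45,0,0,0.6,0,0,0,45,0,0,0.24,0,0,0,45,0,0,0,0,0,0,45,0,0,0,0,0,0]'

```text
time_s: 24.0
eef_pos: [559.9, 286.1, 41.8]
ee_rot: [2.574, 1.8, 0.002]
force: [0.8, 1.0, -0.3]
opening: 49.4
gripper_force: 62.4
```

```bash
python3 goto.py 560 290.6 23
```

```text
t 24.0 tcp [559.9 286.1  41.8] yaw_y -20.08 tilt [0.0012 0.0003] tool delta [ 4.3 -1.4 18.8] open 49.4
```

Request:
creep_tool --deltas '[45,0.08,-0.028,0.12,0,0,0,45,0,0,0.16,0,0,0,45,0,0,0.06,0,0,0,45,0,0,0.03,0,0,0,45,0,0,0,0,0,0,45,0,0,0,0,0,0,45,0,0,0,0,0,0]'

```text
time_s: 24.7
eef_pos: [559.1, 290.6, 22.2]
ee_rot: [2.574, 1.801, -0.0]
force: [-3.4, 0.3, 6.0]
opening: 49.6
gripper_force: 63.2
```

```bash
python3 goto.py 560 290.6 22.2
```

```text
t 24.7 tcp [559.1 290.6  22.2] yaw_y -20.05 tilt [-0.0001 -0.0001] tool delta [0.3 0.8 0. ] open 49.6
```

To row units: -40 mm is -0.8, -35 mm is -0.7, -0.1 rad is -2.

Request:
creep_tool --deltas '[85,0,0,0,0,0,0,85,0,0,0,0,0,0,85,0,0,0,0,0,0,85,0,0,0,0,0,0,85,0,0,-0.2,0,0,0,85,0,0,-0.6,0,0,0,85,0,0,-0.8,0,0,0,85,0,0,-0.8,0,0,0,85,-0.5,0,-0.8,0,0,0,85,-0.7,0,-0.8,0,0,-2,85,-0.2,0,0,0,0,0,85,0,0,0,0,0,0]'

```text
time_s: 25.9
eef_pos: [536.9, 225.5, 221.0]
ee_rot: [2.482, 1.924, 0.003]
force: [-0.1, 0.2, -0.5]
opening: 85.0
gripper_force: 0.0
```

```bash
python3 goto.py 568.1 -236.1 230
```

Run:
```python
from h import *
cp=manip.camera_params("wrist");im=manip.capture("wrist")[:,:,::-1];cv2.imwrite("pics/w4.png",im)
hsv=cv2.cvtColor(im,cv2.COLOR_BGR2HSV).astype(int)
m=np.zeros(im.shape[:2],bool);u,v=proj([(560,290.6,29)],cp)[0].astype(int);print(u,v)
m[max(0,v-90):v+90,u-70:u+70]=(((hsv[...,0]<12)|(hsv[...,0]>160))&(hsv[...,1]>18)&(hsv[...,1]<110)&(hsv[...,2]>110))[max(0,v-90):v+90,u-70:u+70]
for c in blobs(m,1000)[:2]: print(cv2.contourArea(c),rect(c,cp,22))
```

```text
t 25.9 tcp [536.9 225.5 221. ] yaw_y -14.45 tilt [0.0021 0.0005] tool delta [-439.1  145.5   -9.2] open 85.0
286 115
1017.5 [557.0, 290.4, 78.0, 46.9, 68.8]
```

View pics/w4.png

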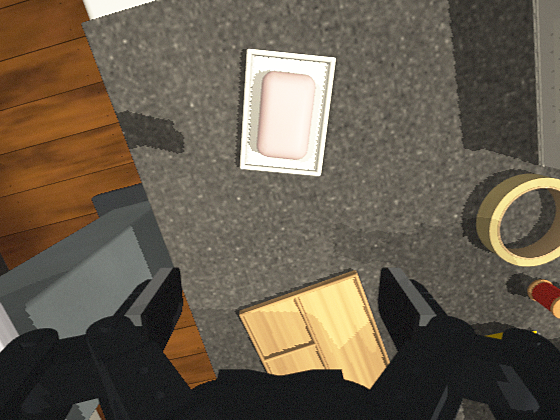

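The soap lies flat and centred in the dish: soap at (287,113), dish centre at about (288,112). Now the returns, square bottle first.

To row units: 7 mm is 0.14, -5 mm is -0.1, -0.126 rad is -2.52.

Request:
creep_tool --deltas '[85,0,0,0,0,0,-2.52,85,0,0,0,0,0,-2.52,85,0,0,0,0,0,-2.52,85,-0.7,0.14,-0.1,0,0,0,85,-0.8,0.18,-0.1,0,0,0,85,-0.8,0.18,0,0,0,0,85,-0.8,0.18,0,0,0,0,85,-0.8,0.18,0,0,0,0,85,-0.8,0.18,0,0,0,0,85,-0.8,0.18,0,0,0,0,85,0,0,0,0,0,0,85,0,0,0,0,0,0]'

```text
time_s: 27.15
eef_pos: [632.7, -38.5, 227.7]
ee_rot: [-2.075, -2.355, 0.002]
force: [-0.2, 1.3, 0.1]
opening: 84.7
gripper_force: 0.0
```

```bash
python3 goto.py 568.1 -236.1 230
```

```text
t 27.15 tcp [632.7 -38.5 227.7] yaw_y 7.24 tilt [-0.0028  0.0007] tool delta [-187.9  -89.    -2.2] open 84.7
```

Request:
creep_tool --deltas '[85,-0.7,-0.34,0,0,0,0,85,-0.76,-0.36,0,0,0,0,85,-0.76,-0.36,0,0,0,0,85,-0.76,-0.36,0,0,0,0,85,-0.68,-0.3,0,0,0,0,85,-0.1,-0.06,0,0,0,0,85,0,0,0,0,0,0,85,0,0,0.5,0,0,0,85,0,0,0.5,0,0,0,85,0,0,0.2,0,0,0,85,0,0,0,0,0,0,85,0,0,0,0,0,0]'

```text
time_s: 28.35
eef_pos: [569.0, -235.6, 170.3]
ee_rot: [2.073, 2.36, 0.0]
force: [-1.0, -0.1, 0.5]
opening: 84.8
gripper_force: 0.0
```

```bash
python3 goto.py 568.1 -236.1 118.5
```

```text
t 28.35 tcp [ 569.  -235.6  170.3] yaw_y 7.4 tilt [ 0.0006 -0.0003] tool delta [-0.4 -0.9 51.8] open 84.8
```

Request:
creep_tool --deltas '[85,0,-0.014,0.5,0,0,0,85,0,0,0.4,0,0,0,85,0,0,0.14,0,0,0,85,0,0,0,0,0,0,28,0,0,0,0,0,0,28,0,0,0,0,0,0,28,0,0,0,0,0,0,28,0,0,0,0,0,0,28,0,0,0,0,0,0,28,0,0,0,0,0,0,28,0,0,0,0,0,0,28,0,0,0,0,0,0]'

```text
time_s: 29.55
eef_pos: [568.0, -236.6, 118.5]
ee_rot: [2.074, 2.358, 0.0]
force: [0.3, 1.6, 5.9]
opening: 30.5
gripper_force: 59.0
```

```bash
python3 goto.py 492.9 56.9 165
```

```text
t 29.55 tcp [ 568.  -236.6  118.5] yaw_y 7.34 tilt [ 0.0013 -0.0007] tool delta [300.6 -36.9 -46.8] open 30.5
```

Request:
creep_tool --deltas '[28,0,0,-0.3,0,0,0,28,0,0,-0.4,0,0,0,28,0.4,-0.04,-0.3,0,0,0,28,0.76,-0.1,0,0,0,0,28,0.8,-0.1,0,0,0,0,28,0.8,-0.1,0,0,0,0,28,0.8,-0.1,0,0,0,0,28,0.8,-0.1,0,0,0,0,28,0.8,-0.1,0,0,0,0,28,0.6,-0.08,0,0,0,0,28,0.26,-0.02,0,0,0,0,28,0,0,0,0,0,0]'

```text
time_s: 30.75
eef_pos: [492.2, 58.5, 167.7]
ee_rot: [-2.072, -2.361, 0.0]
force: [0.3, -0.8, -2.4]
opening: 30.4
gripper_force: 60.0
```

```bash
python3 goto.py 492.9 56.9 121.5
```

```text
t 30.75 tcp [492.2  58.5 167.7] yaw_y 7.46 tilt [-0.0001 -0.0001] tool delta [-1.7  0.5 46.2] open 30.4
```

Careful with the scale: shifts go in shares of 50 mm and turns go in units of 0.05 rad. That gives: 18 mm is 0.36, 16 mm is 0.32.

Request:
creep_tool --deltas '[28,-0.03,0.01,0.32,0,0,0,28,0,0,0.36,0,0,0,28,0,0,0.18,0,0,0,28,0,0,0.05,0,0,0,28,0,0,0,0,0,0,28,0,0,0,0,0,0,28,0,0,0.03,0,0,0,28,0,0,0,0,0,0]'

```text
time_s: 31.55
eef_pos: [493.2, 55.9, 120.9]
ee_rot: [2.074, 2.359, 0.0]
force: [-0.3, -1.1, -2.6]
opening: 30.4
gripper_force: 59.9
```

```bash
python3 goto.py 492.9 56.9 119.5
```

```text
t 31.55 tcp [493.2  55.9 120.9] yaw_y 7.34 tilt [ 0.0006 -0.0001] tool delta [ 1.  -0.2  1.4] open 30.4
```

To row units: 1 mm is 0.02, 0.6 mm is 0.012.

Request:
creep_tool --deltas '[28,0,0,0.02,0,0,0,28,0,0,0.012,0,0,0,28,0,0,0.008,0,0,0,28,0,0,0,0,0,0,28,0,0,0,0,0,0]'

```text
time_s: 32.05
eef_pos: [493.5, 56.0, 119.4]
ee_rot: [2.074, 2.358, 0.001]
force: [-1.6, 0.2, 8.6]
opening: 30.5
gripper_force: 61.4
```

```bash
python3 goto.py 492.9 56.9 119.5
```

```text
t 32.05 tcp [493.5  56.  119.4] yaw_y 7.34 tilt [ 0.0013 -0.0001] tool delta [ 0.9 -0.5 -0.1] open 30.5
```

Request:
creep_tool --deltas '[85,0,0,0,0,0,0,85,0,0,0,0,0,0,85,0,0,0,0,0,0,85,0,0,0,0,0,0,85,0,0,-0.2,0,0,0,85,0,0,-0.6,0,0,0,85,0,0,-0.8,0,0,0,85,0,0,-0.6,0,0,0,85,-0.68,0.12,0,0,0,0,85,-0.8,0.16,0,0,0,0,85,-0.8,0.16,0,0,0,0,85,-0.8,0.16,0,0,0,0]'

```text
time_s: 33.25
eef_pos: [542.8, -94.4, 229.6]
ee_rot: [2.074, 2.359, 0.001]
force: [1.2, 0.2, 0.8]
opening: 84.8
gripper_force: 0.0
```

Request:
creep_tool --deltas '[85,-0.8,0.16,0,0,0,0,85,-0.8,0.16,0,0,0,0,85,-0.8,0.16,0,0,0,0,85,-0.8,0.16,0,0,0,0,85,-0.6,0.06,0,0,0,0,85,-0.2,0.02,0,0,0,0,85,0,0,0,0,0,0,85,0,0,0,0,0,0]'

```text
time_s: 34.05
eef_pos: [603.5, -285.7, 228.9]
ee_rot: [-2.074, -2.359, -0.0]
force: [0.3, 0.3, 0.3]
opening: 85.2
gripper_force: 0.0
```

```bash
python3 goto.py 604.2 -286.7 134
```

```text
t 34.05 tcp [ 603.5 -285.7  228.9] yaw_y 7.35 tilt [-0.0003  0.0003] tool delta [-1.1  0.6 94.9] open 85.2
```

Request:
creep_tool --deltas '[85,-0.02,0.012,0.4,0,0,0,85,0,0,0.6,0,0,0,85,0,0,0.6,0,0,0,85,0,0,0.3,0,0,0,85,0,0,0,0,0,0,28,0,0,0,0,0,0,28,0,0,0,0,0,0,28,0,0,0,0,0,0,28,0,0,0,0,0,0,28,0,0,0,0,0,0,28,0,0,0,0,0,0,28,0,0,0,0,0,0]'

```text
time_s: 35.25
eef_pos: [604.8, -287.9, 134.9]
ee_rot: [2.074, 2.358, 0.0]
force: [-2.1, -0.1, 5.2]
opening: 30.4
gripper_force: 58.9
```

```bash
python3 goto.py 501.5 -15.2 165
```

```text
t 35.25 tcp [ 604.8 -287.9  134.9] yaw_y 7.33 tilt [ 0.0014 -0.0011] tool delta [283.7 -67.6 -30.5] open 30.4
```

To row units: -5 mm is -0.1, 40 mm is 0.8.

Request:
creep_tool --deltas '[28,0,0,-0.3,0,0,0,28,0,0,-0.4,0,0,0,28,0.4,-0.1,-0.24,0,0,0,28,0.8,-0.2,0,0,0,0,28,0.8,-0.2,0,0,0,0,28,0.8,-0.2,0,0,0,0,28,0.8,-0.2,0,0,0,0,28,0.8,-0.2,0,0,0,0,28,0.8,-0.18,0,0,0,0,28,0.44,-0.06,0,0,0,0,28,0,0,0,0,0,0,28,0,0,0,0,0,0]'

```text
time_s: 36.45
eef_pos: [502.5, -16.5, 181.5]
ee_rot: [2.073, 2.359, 0.001]
force: [0.7, -0.2, -2.1]
opening: 30.2
gripper_force: 59.7
```

```bash
python3 goto.py 501.5 -15.2 136.5
```

```text
t 36.45 tcp [502.5 -16.5 181.5] yaw_y 7.39 tilt [ 0.0015 -0.0004] tool delta [ 1.4 -0.9 45. ] open 30.2
```

Request:
creep_tool --deltas '[28,0.02,-0.014,0.32,0,0,0,28,0,0,0.32,0,0,0,28,0,0,0.16,0,0,0,28,0,0,0.05,0,0,0,28,0,0,0,0,0,0,28,0,0,0.02,0,0,0,28,0,0,0,0,0,0,28,0,0,0,0,0,0]'

```text
time_s: 37.25
eef_pos: [501.4, -15.6, 137.5]
ee_rot: [2.074, 2.359, 0.0]
force: [0.5, -0.3, -1.2]
opening: 30.2
gripper_force: 59.7
```

```bash
python3 goto.py 501.5 -15.2 135.8
```

```text
t 37.25 tcp [501.4 -15.6 137.5] yaw_y 7.34 tilt [ 0.0007 -0.0002] tool delta [0.4 0.2 1.7] open 30.2
```

Request:
creep_tool --deltas '[28,0,0,0.02,0,0,0,28,0,0,0.014,0,0,0,28,0,0,0.01,0,0,0,28,0,0,0,0,0,0,28,0,0,0,0,0,0]'

```text
time_s: 37.75
eef_pos: [501.4, -15.6, 135.8]
ee_rot: [2.074, 2.358, 0.001]
force: [-2.6, -0.6, 12.7]
opening: 30.5
gripper_force: 61.2
```

```bash
python3 goto.py 501.5 -15.2 135.8
```

```text
t 37.75 tcp [501.4 -15.6 135.8] yaw_y 7.34 tilt [ 0.0011 -0.0004] tool delta [0.4 0.1 0. ] open 30.5
```

To row units: -10 mm is -0.2, -40 mm is -0.8.

Request:
creep_tool --deltas '[85,0,0,0,0,0,0,85,0,0,0,0,0,0,85,0,0,0,0,0,0,85,0,0,0,0,0,0,85,0,0,-0.2,0,0,0,85,0,0,-0.6,0,0,0,85,0,0,-0.8,0,0,0,85,0,0,-0.4,0,0,0,85,-0.68,0.06,0,0,0,0,85,-0.8,0.1,0,0,0,0,85,-0.8,0.1,0,0,0,0,85,-0.8,0.1,0,0,0,0]'

```text
time_s: 38.95
eef_pos: [538.9, -167.5, 235.9]
ee_rot: [2.074, 2.359, 0.0]
force: [0.3, 0.3, 0.2]
opening: 84.9
gripper_force: 0.0
```

Request:
creep_tool --deltas '[85,-0.8,0.1,0,0,0,0,85,-0.8,0.1,0,0,0,0,85,-0.8,0.1,0,0,0,0,85,-0.8,0.08,0,0,0,0,85,-0.36,0.02,0,0,0,0,85,-0.04,0,0,0,0,0,85,0,0,0,0,0,0,85,0,0,0,0,0,0]'

```text
time_s: 39.75
eef_pos: [581.5, -340.9, 235.3]
ee_rot: [-2.074, -2.36, -0.0]
force: [0.2, 0.3, 1.0]
opening: 85.2
gripper_force: 0.0
```

```bash
python3 goto.py 582 -342.4 124.8
```

```text
t 39.75 tcp [ 581.5 -340.9  235.3] yaw_y 7.37 tilt [-0.0001  0.0002] tool delta [ -1.5   0.4 110.5] open 85.2
```

To row units: 30 mm is 0.6, 22 mm is 0.44.

Request:
creep_tool --deltas '[85,-0.03,0.008,0.4,0,0,0,85,0,0,0.6,0,0,0,85,0,0,0.6,0,0,0,85,0,0,0.44,0,0,0,85,0,0,0.16,0,0,0,30,0,0,0,0,0,0,30,0,0,0,0,0,0,30,0,0,0,0,0,0,30,0,0,0,0,0,0,30,0,0,0,0,0,0,30,0,0,0,0,0,0,30,0,0,0,0,0,0]'

```text
time_s: 40.95
eef_pos: [582.5, -343.9, 126.8]
ee_rot: [2.073, 2.357, 0.0]
force: [-1.5, -0.0, 5.8]
opening: 39.3
gripper_force: 60.2
```

```bash
python3 goto.py 509.5 -81.3 165
```

```text
t 40.95 tcp [ 582.5 -343.9  126.8] yaw_y 7.33 tilt [ 0.0019 -0.0017] tool delta [269.7 -38.9 -38.8] open 39.3
```

To row units: 40 mm is 0.8, 35 mm is 0.7.

Request:
creep_tool --deltas '[30,0,0,-0.3,0,0,0,30,0,0,-0.4,0,0,0,30,0.4,0,-0.24,0,0,0,30,0.7,-0.1,0,0,0,0,30,0.8,-0.16,0,0,0,0,30,0.8,-0.16,0,0,0,0,30,0.8,-0.16,0,0,0,0,30,0.8,-0.12,0,0,0,0,30,0.7,-0.08,0,0,0,0,30,0.38,0,0,0,0,0,30,0,0,0,0,0,0,30,0,0,0,0,0,0]'

```text
time_s: 42.15
eef_pos: [509.2, -81.1, 172.8]
ee_rot: [2.072, 2.359, 0.001]
force: [-0.1, -1.0, -2.4]
opening: 39.6
gripper_force: 61.1
```

```bash
python3 goto.py 509.5 -81.3 128.5
```

```text
t 42.15 tcp [509.2 -81.1 172.8] yaw_y 7.41 tilt [ 0.0012 -0.0005] tool delta [-0.2  0.2 44.3] open 39.6
```

To row units: 16 mm is 0.32, 15 mm is 0.3.

Request:
creep_tool --deltas '[30,0,0,0.3,0,0,0,30,0,0,0.32,0,0,0,30,0,0,0.16,0,0,0,30,0,0,0.05,0,0,0,30,0,0,0.02,0,0,0,30,0,0,0,0,0,0,30,0,0,0,0,0,0]'

```text
time_s: 42.85
eef_pos: [509.4, -81.8, 129.9]
ee_rot: [2.074, 2.358, 0.0]
force: [-0.1, -0.3, -2.0]
opening: 39.7
gripper_force: 61.0
```

```bash
python3 goto.py 509.5 -81.3 127.8
```

```text
t 42.85 tcp [509.4 -81.8 129.9] yaw_y 7.33 tilt [ 0.0008 -0.0003] tool delta [0.4 0.2 2.1] open 39.7
```

To row units: 1 mm is 0.02, 0.8 mm is 0.016.

Request:
creep_tool --deltas '[30,0,0,0.02,0,0,0,30,0,0,0.016,0,0,0,30,0,0,0.012,0,0,0,30,0,0,0,0,0,0,30,0,0,0,0,0,0]'

```text
time_s: 43.35
eef_pos: [509.3, -81.7, 127.8]
ee_rot: [2.074, 2.358, 0.0]
force: [-2.3, 0.1, 7.5]
opening: 39.7
gripper_force: 62.3
```

```bash
python3 goto.py 509.5 -81.3 127.8
```

```text
t 43.35 tcp [509.3 -81.7 127.8] yaw_y 7.34 tilt [ 0.0009 -0.0005] tool delta [ 0.4  0.2 -0. ] open 39.7
```

To row units: -40 mm is -0.8, -30 mm is -0.6.

Request:
creep_tool --deltas '[85,0,0,0,0,0,0,85,0,0,0,0,0,0,85,0,0,0,0,0,0,85,0,0,0,0,0,0,85,0,0,-0.2,0,0,0,85,0,0,-0.6,0,0,0,85,0,0,-0.8,0,0,0,85,0,0,-0.6,0,0,0,85,-0.6,0,0,0,0,0,85,-0.8,0,0,0,0,0,85,-0.8,0,0,0,0,0,85,-0.8,0,0,0,0,0]'

```text
time_s: 44.55
eef_pos: [528.3, -231.8, 238.0]
ee_rot: [2.074, 2.359, 0.0]
force: [-0.2, 0.2, -0.1]
opening: 85.0
gripper_force: 0.0
```

Request:
creep_tool --deltas '[85,-0.8,0,0,0,0,0,85,-0.8,0,0,0,0,0,85,-0.4,0,0,0,0,0,85,0,0,0,0,0,0,85,0,0,0,0,0,0]'

```text
time_s: 45.05
eef_pos: [540.8, -329.3, 237.2]
ee_rot: [-2.075, -2.358, -0.0]
force: [-0.4, 1.1, -0.1]
opening: 85.0
gripper_force: 0.0
```

Run:
```python
from h import *
b=manip.capture("top")[:,:,::-1];cv2.imwrite("pics/end.png",cv2.resize(b[130:310,90:450],(800,400),interpolation=cv2.INTER_CUBIC))
```

```text
(no output)
```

View pics/end.png

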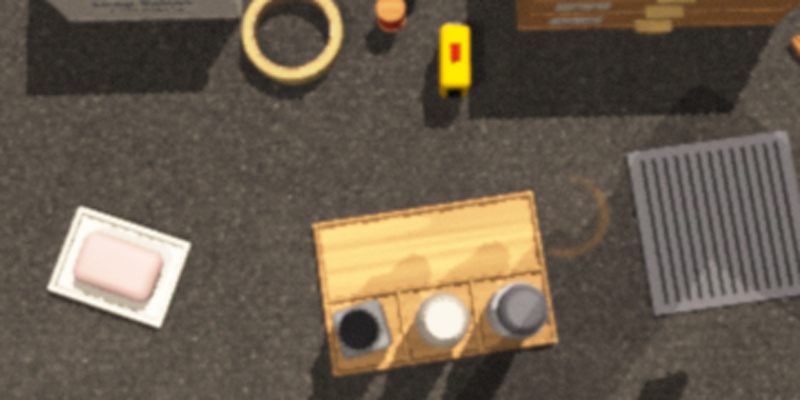

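The soap is in the dish at (118,266), all three containers stand in their own wells at (359,328), (441,320) and (519,308), and the tapes haven't moved. Handing in.

```bash
python3 -c "
from workcell import manip
print(manip.sign_off())"
```

```text
the job is handed in; nothing more can be done
None
```

The job is handed in at about 45 s of the 138 s allowed, with the soap flat in the dish, both bottles and the can upright in their own wells, and the tape measure and masking tape unmoved in the last picture; the hand-in returned no verdict.

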